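# Feed a mould under the hopper and hold its gate half open

### The arm

A 6-joint arm with a two-finger parallel gripper is mounted at the origin on a cart in front of the work surface, level with it; the furniture and walls round the work are solid. World frame = base frame: x ahead of the robot, y to its left, z up, the work surface at z = 0. Lengths are in m, angles in rad, forces in N, time in s.
With the tool pointing down it reaches from about 0.35 to 1 m from the base axis. Payload 7.1 kg.
Tool frame: the origin (TCP) lies at the very end of the fingers, on their centre line; the grasp point (between the pads) lies 19 mm behind it; z points along the fingers, y is the direction in which the jaws open and shut (so a half turn about z gives the same grasp; the last joint's range is limited). The gripper opens to 85 mm and grips with 20 to 120 N. Pads are 22 mm wide; open, the fingers measure 114 mm over their backs; the gripper's body (76 mm by 85 mm) begins 54 mm behind the grasp point. The pads swing forward as they close: fully open they stand 13 mm farther back than shut.
Start: joints at [1.209, 0.423, 1.63, -0, 1.089, -0.019], TCP at [0.21, 0.589, 0.203] pointing down, gripper open.
Joint ranges: [-3, 3], [-0.9, 2.11], [0.09, 2.58], [-1.31, 4.45], [0.11, 2.69], [-2.54, 2.54]. Speed limits (rad/s): [2.39, 2.39, 3.01, 3.14, 3.14, 3.14].

### API

Orientations are given as a rotation vector (axis times angle).
In Python, from plant import bot gives the robot as it stands.
- The arm moves only by the tool jog_arm, never from a script. Its argument "commands" is one flat list of numbers, 7 for each row, row after row: the shift along the tool's x, y, z in m, then the turn, a rotation vector about the tool's x, y, z in degrees, then the finger opening in m, from 0 to 0.0854. A call has 1 to 10 rows; each row is the pose to reach, as a shift and turn from the pose measured when the call began, along the tool's axes at that moment; what a row does not reach only later rows make up. A row lasts 1/10 s, in which the tool goes at most 50 mm and 8.59 degrees, less where a joint would pass 70% of its speed; a pose out of reach is approached as far as the arm can. A call with a gripper value outside its range is refused whole. The fingers move at their own pace and stop on an object; "grip_force" is the grip in N (left out, the last holds). Time passes only in rows, so rows that repeat a pose let the fingers close. It gives the time, the measured TCP pose, the force and the opening at its end, in the units of the state.
- bot.sense(): the state, without advancing time (a new reading comes with each control period).
- bot.snapshot(name): name is "scene" or "top" or "wrist"; returns a dict with "pixels" (420x560x3 uint8, blue, green, red), "vertical_fov" (degrees; the focal length in pixels is half the picture's height over the tangent of half this angle, whatever the lens; pixels are square), "cx", "cy" (the principal point, pixels), "rvec" (rotation vector, rad) and "tvec" (3), from world to camera coordinates, as OpenCV has them. Camera axes: x right, y down, z forward; pixel columns grow to the right and rows downward; lengths in m; the calibration is good to about 2 mm. A picture is of the moment at which its call begins. There is no depth.
- bot.finish_job(): hands the job in, once; it reports no verdict.
The state is a dict: "clock": time; "joint_positions": joint angles; "qvel": joint speeds; "effort": joint torques, N m; "position": TCP position; "orientation": TCP orientation; "wrist_force": force on the tool from outside, world axes, zero at the start; "ft_torque": the same for the moment, N m; "opening": finger opening in m.
Only numpy, scipy, OpenCV 4.12 (cv2) and the standard library are available. Lean on these libraries where they do the work, as an engineer would, in place of code of your own. Each camera call takes 0.05 s, during which the arm holds its last target.

### The job

Crank the handwheel until the middle of the mould on the carriage is under the hopper's spout, moving the carriage by the handwheel alone. Only then pull the spring-loaded slide gate towards the robot to half open, without ever going past three quarters, and finish still holding it at half open against its spring; leave the bowl, the ring cutter and the tape roll where they are.

Things in the scene. Friction and masses are not known exactly. Their poses are not given: they have to be found in the camera images.
- feed_bed: Fixed aluminium bed plate, 190 x 500 x 12 mm, with two guide rods, that carries the carriage and the handwheel. Origin: middle of its underside on the table; its y axis runs along the rods (leftwards), x away from the robot, z up; small yaw.
- carriage: Steel carriage plate, 130 x 260 mm, top 44 mm above the table, holding one brown mould tray with square cavities (249 x 116 x 21 mm, fixed in it, long side along the rods). Slides along the bed's +y by 12.7 mm per radian of the handwheel (80 mm a turn), 0 to 170 mm from its start; geared to the wheel, so it stays where it is left. Origin: on its middle, 30 mm above the table; axes parallel to the bed's.
- mould_mid (a point): The middle of the mould (65 mm above the table); a small dark fin marks the same middle on the carriage's front edge.
- handwheel (a joint): Angle of the handwheel, rad: 0 at the start, grows clockwise seen from above, to 13.4; growing moves the carriage to +y (left). Friction torque about 0.1 N m; stays where left.
- wheel_axis (a point): Centre of the dark handwheel, 60 mm above the table, at the level of its rim. The wheel lies flat (vertical axis), 112 mm over the rim, rim top 66 mm above the table, on a grey gearbox at the right-hand front of the bed.
- crank_grip: Black upright crank grip on the handwheel's rim, 20 mm in diameter, freely revolving on its own axis, 50 mm from the wheel's axis. Origin: middle of its lower end, 66 mm above the table; it stands 53 mm up from there (top at 119 mm).
- gate_unit: Fixed portal over the bed, with the small steel hopper (104 mm wide, top 176 mm above the table) and two guide bars running towards the robot (102 mm over both, tops 111 mm above the table). Origin: on the table straight below the spout's axis; x away from the robot (opposite to the gate's opening), y left, along the bed's rods; z up.
- spout (a point): Middle of the spout's mouth below the hopper, 84 mm above the table (18 mm above the mould).
- gate (a joint): Travel of the slide gate, m: 0 shut, 0.06 fully open, 0.03 half open; grows as the gate is pulled along the gate unit's -x, towards the robot. The spring pulls it shut with 4 N at 0, 10 N at half and 16 N at full. A dark pointer on the gate runs along three ticks on the right-hand guide bar: shut, half (the longer tick), full.
- gate_handle: Black upright round handle, fixed on the slide gate, 22 mm in diameter, 58 mm tall (30 mm wide foot, 4 mm thick). Origin: middle of its foot, 102 mm above the table, at gate shut 160 mm in front (gate unit's -x) of the spout's axis; top at 160 mm above the table. Grip it with the fingertips above 115 mm.
- small_bowl: Bystander: small steel bowl of chocolate drops, 117 mm wide, 45 mm high; origin in the middle of its underside.
- ring_cutter: Bystander: pale round ring cutter, 67 mm wide, 28 mm high; origin in the middle of its underside.
- tape_roll: Bystander: roll of tan tape lying flat, 96 mm wide, 25 mm high; origin in the middle of its underside.

How it is judged:
On the way, in this order (a step that is already met when the one before it is completed fails the run):
1. The middle of the mould is brought under the spout and stands still, the gate shut (y of mould_mid in the frame of gate_unit between -0.008 and 0.008 m and linear speed of carriage below 0.004 m/s and value of joint gate below 0.005 m), for 0.3 s.
2. The gate is half open and held there (value of joint gate between 0.024 and 0.036 m and velocity of joint gate between -0.01 and 0.01 m/s), for 0.3 s.
At the end, for the whole second after the job is handed in: The robot holds the gate by its handle at half open (24 to 36 mm of its 60 mm), still, and the middle of the mould stands within 8 mm of the spout's axis along the bed (all of step 2 and contact force between any of the fingers, the arm and gate_handle above 3 N and y of mould_mid in the frame of gate_unit between -0.008 and 0.008 m and linear speed of carriage below 0.004 m/s); the arm keeps its last pose, push and grip.
It fails at once if The gate is opened (over 8 mm) while the mould's middle is more than 12 mm from the spout (value of joint gate above 0.008 m and (y of mould_mid in the frame of gate_unit above 0.012 m or y of mould_mid in the frame of gate_unit below -0.012 m)).
It fails at once if The gate is opened past three quarters (45 mm) (value of joint gate above 0.045 m).
It fails at once if The carriage or its mould is pushed directly (contact force between any of the fingers, the arm and carriage above 2 N).
It fails at once if A bystander is moved by more than 20 mm (distance of any of small_bowl, ring_cutter, tape_roll from where it was at the start of the episode above 0.02 m).
It also fails if it takes over 64 s, if anything falls off the work surface, if the arm or the gripper's body presses on something with over 40 N, if the wrist force passes 120 N, or if a joint passes its speed limit or range.

## Working session

There is one attempt and no reset: what is moved stays moved. The work goes in short steps, Python scripts to look and compute and a tool call to move; the robot and the scene stay as the last step left them, time stands still between calls to the robot, and variables do not carry over. Pictures are saved under pics/ and viewed, and the job is handed in when it is done.

Besides the shell and the picture viewer there is one more tool, called after "Call:" as name(argument=value, ...) on one line, values as JSON. jog_arm: Moves the arm, as the interface text tells. Its arguments: {"type":"object","properties":{"commands":{"type":"array","items":{"type":"number"}},"grip_force":{"type":"number"}},"required":["commands"]}

```bash
mkdir -p pics; ls
cat > h.py <<'E'
import numpy as np, cv2
from plant import bot
def snap(n,f=None):
    s=bot.snapshot(n); im=np.array(s["pixels"],dtype=np.uint8)
    H=im.shape[0]; fl=H/2/np.tan(np.radians(s["vertical_fov"])/2)
    K=np.array([[fl,0,s["cx"]],[0,fl,s["cy"]],[0,0,1]]); R=cv2.Rodrigues(np.array(s["rvec"],float))[0]; t=np.array(s["tvec"],float)
    if f: cv2.imwrite("pics/"+f,im); np.savez("pics/"+f[:-4]+".npz",K=K,R=R,t=t,im=im)
    return im,K,R,t
def load(f):
    d=np.load("pics/"+f+".npz"); return d["im"],d["K"],d["R"],d["t"]
def ray(c,u,v):
    im,K,R,t=c; d=R.T@np.linalg.inv(K)@np.array([u,v,1.]); return -R.T@t,d/np.linalg.norm(d)
def plane(c,u,v,z):
    o,d=ray(c,u,v); return o+d*(z-o[2])/d[2]
def proj(c,p):
    im,K,R,t=c; q=K@(R@np.asarray(p,float)+t); return q[:2]/q[2]
def tri(c1,p1,c2,p2):
    o1,d1=ray(c1,*p1); o2,d2=ray(c2,*p2)
    A=np.stack([d1,-d2],1); s=np.linalg.lstsq(A,o2-o1,rcond=None)[0]
    a=o1+s[0]*d1;b=o2+s[1]*d2
    return (a+b)/2,np.linalg.norm(a-b)
E
python3 - <<'E'
from h import *
for n in("scene","top","wrist"):
    c=snap(n,n+"0.png"); print(n,c[1][0,0],c[1][:2,2],-c[2].T@c[3])
s=bot.sense(); print(s)
E
```

```text
pics
scene 422.8436492117673 [279.75915824 211.87605726] [-0.00459893 -1.18566482  0.75532279]
top 394.2664002956395 [280.48140788 207.51067384] [ 0.35849403 -0.08212354  1.33231732]
wrist 301.3959989867501 [279.47921912 207.09039086] [0.13264425 0.61556751 0.37304177]
{'clock': 0.15, 'joint_positions': array([ 1.20899376e+00,  4.23664656e-01,  1.63049497e+00,  2.10480335e-05,
        1.08862205e+00, -1.90073584e-02]), 'qvel': array([-0.00061341, -0.00339966, -0.00041622, -0.00147846,  0.00024825,
       -0.00054761]), 'effort': array([ 3.78520724e-05, -5.57769728e+01, -2.82018149e+01,  2.11805298e-05,
        4.71370295e-03,  1.44965367e-05]), 'position': array([0.20988866, 0.58821978, 0.20283235]), 'orientation': array([-5.35802442e-01, -3.09531710e+00,  1.82826630e-03]), 'wrist_force': array([ 0.72410632, -0.34726714, -0.93473793]), 'ft_torque': array([ 0.01690833,  0.00643421, -0.03507851]), 'opening': 0.08533664535401127}
```

View pics/scene0.png

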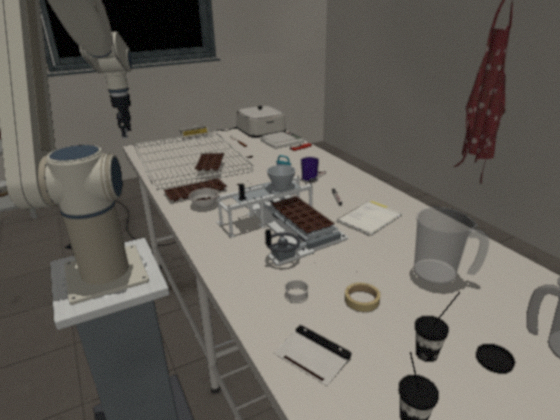

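View pics/top0.png

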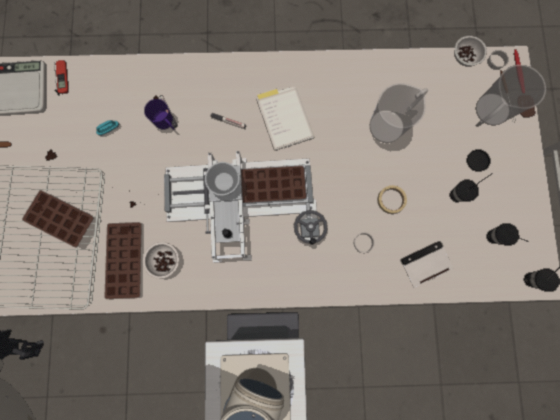

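View pics/wrist0.png

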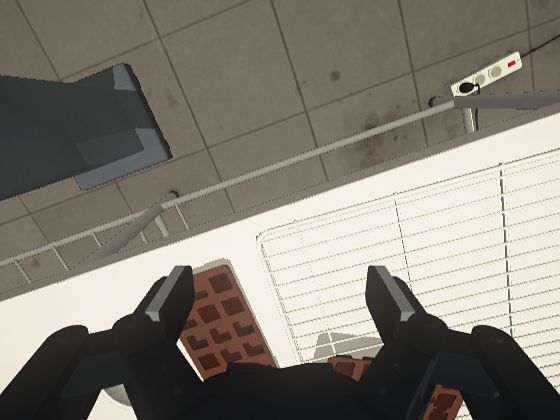

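The top view shows the hopper near (222,180), the gate handle near (228,233), the handwheel near (311,227) and the mould near (274,184). I'll zoom in next.

Run:
```python
from h import *
im=load("top0")[0]; cv2.imwrite("pics/topz.png",cv2.resize(im[140:270,150:350],None,fx=4,fy=4,interpolation=cv2.INTER_CUBIC))
im=load("scene0")[0]; cv2.imwrite("pics/scenez.png",cv2.resize(im[140:290,200:360],None,fx=4,fy=4,interpolation=cv2.INTER_CUBIC))
```

```text
(no output)
```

View pics/topz.png

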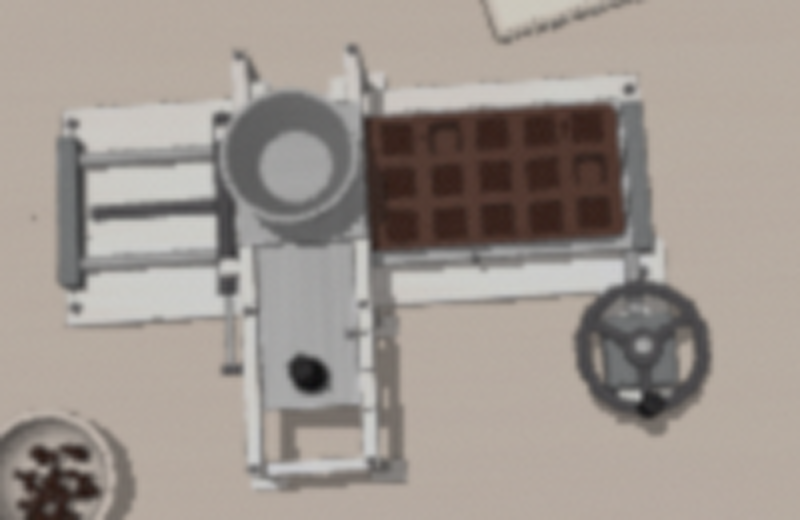

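View pics/scenez.png

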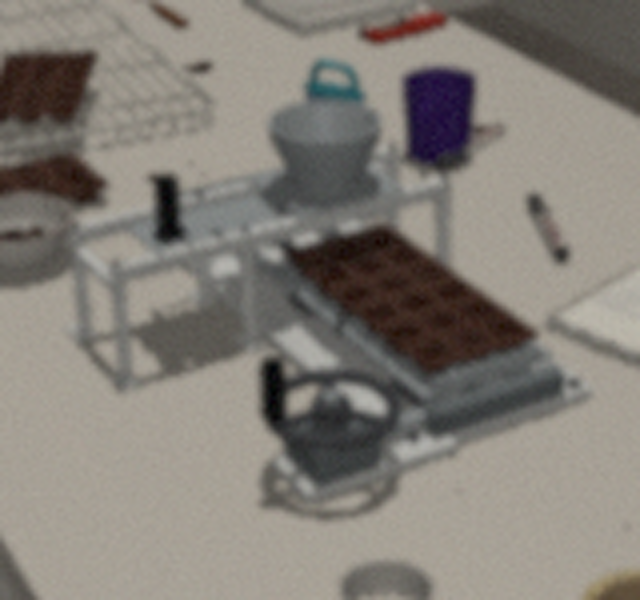

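The crops show the wheel centre at zoom-top (643,347), the grip at (650,404), the handle top at (310,373), the fin at (477,260), and the hopper centre at about (295,165). In zoom-scene, the grip top is at (272,362) and the handle top at (165,180).

Run:
```python
from h import *
T=load("top0");S=load("scene0")
def zt(x,y): return (150+(x+.5)/4-.5,140+(y+.5)/4-.5)
def zs(x,y): return (200+(x+.5)/4-.5,140+(y+.5)/4-.5)
np.set_printoptions(precision=4,suppress=True)
print("wheel hub", plane(T,*zt(643,347),.066), "rim c S", plane(S,*zs(337,415),.066), tri(T,zt(643,347),S,zs(335,413)))
print("grip top", tri(T,zt(655,406),S,zs(272,362)), plane(T,*zt(655,406),.119),plane(S,*zs(272,362),.119),plane(S,*zs(277,425),.066))
print("handle top",tri(T,zt(303,366),S,zs(165,180)), plane(T,*zt(303,366),.160),plane(S,*zs(165,180),.160))
# hopper rim circle
print("hopper rim",plane(T,*zt(291,154),.176),tri(T,zt(291,154),S,zs(325,125)))
print("fin",plane(T,*zt(477,260),.044))
# mould corners z=.065
P=[plane(T,*zt(*p),.065) for p in [(372,120),(615,105),(625,236),(378,250)]]
for p in P: print(p)
print("mid",np.mean(P,0))
for p in P: print([np.linalg.norm(p-q) for q in P])
# bed corners z=.012
B=[plane(T,*zt(*p),.012) for p in [(68,113),(635,75),(645,295),(68,325)]]
for b in B: print(b)
```

```text
wheel hub [ 0.5083 -0.1932  0.066 ] rim c S [ 0.5036 -0.2136  0.066 ] (array([ 0.5106, -0.1946,  0.055 ]), np.float64(0.0021685073505640826))
grip top (array([ 0.4574, -0.1965,  0.1174]), np.float64(0.002271180300136332)) [ 0.4562 -0.196   0.119 ] [ 0.4573 -0.1992  0.119 ] [ 0.4574 -0.2037  0.066 ]
handle top (array([0.4891, 0.0701, 0.1556]), np.float64(0.002240283703322206)) [0.4896 0.0692 0.16  ] [0.4844 0.0612 0.16  ]
hopper rim [0.6483 0.0755 0.176 ] (array([0.6489, 0.0763, 0.1714]), np.float64(0.001011592117979123))
fin [ 0.5871 -0.0603  0.044 ]
[0.7033 0.0236 0.065 ]
[ 0.7111 -0.1781  0.065 ]
[ 0.6002 -0.1822  0.065 ]
[0.5938 0.0199 0.065 ]
mid [ 0.6521 -0.0792  0.065 ]
[np.float64(0.0), np.float64(0.2018447994428197), np.float64(0.2301706297533349), np.float64(0.10960488815648138)]
[np.float64(0.2018447994428197), np.float64(0.0), np.float64(0.11096254056972059), np.float64(0.23018075925306655)]
[np.float64(0.2301706297533349), np.float64(0.11096254056972059), np.float64(0.0), np.float64(0.20222871067550938)]
[np.float64(0.10960488815648138), np.float64(0.23018075925306655), np.float64(0.20222871067550938), np.float64(0.0)]
[0.7305 0.2896 0.012 ]
[ 0.7523 -0.2005  0.012 ]
[ 0.559  -0.2014  0.012 ]
[0.5461 0.2858 0.012 ]
```

```bash
cat >> h.py <<'E'
from scipy.spatial.transform import Rotation as Ro
np.set_printoptions(precision=4,suppress=True)
def st():
    s=bot.sense(); return s,np.array(s["position"]),Ro.from_rotvec(s["orientation"])
def rows(targets,yaws=None,g=0.085):
    "targets world xyz; yaw = world direction (deg) of tool y (mod 180), tool down"
    s,p,R=st()
    for i,T in enumerate(targets):
        sh=R.inv().apply(np.array(T)-p)
        r=np.zeros(3)
        if yaws is not None:
            yw=np.radians(yaws[i]); y=np.array([np.cos(yw),np.sin(yw),0]); z=np.array([0,0,-1.]); x=np.cross(y,z)
            Rt=Ro.from_matrix(np.stack([x,y,z],1)); r=np.degrees((R.inv()*Rt).as_rotvec())
        print(", ".join("%.4f"%v for v in sh)+", "+", ".join("%.1f"%v for v in r)+", %.3f"%g)
E
python3 - <<'E'
from h import *
s,p,R=st(); print(p); print(R.as_matrix())
rows([(.45,.35,.30),(.46,-.19,.26)],[90,90]); rows([(.45,.35,.30),(.46,-.19,.26)],[-90,-90])
E
```

```text
[0.2099 0.5882 0.2028]
[[-0.9418  0.3361 -0.0004]
 [ 0.3361  0.9418 -0.0011]
 [ 0.     -0.0012 -1.    ]]
-0.3062, -0.1438, -0.0970, -0.1, -0.0, -19.6, 0.085
-0.4971, -0.6489, -0.0564, -0.1, -0.0, -19.6, 0.085
-0.3062, -0.1438, -0.0970, -0.0, 0.1, 160.4, 0.085
-0.4971, -0.6489, -0.0564, -0.0, 0.1, 160.4, 0.085
```

Run:
```python
from h import *
rows([(.26,.54,.25),(.35,.47,.30),(.44,.35,.30),(.47,.25,.30),(.48,.1,.30)],[62,50,35,20,0])
```

```text
-0.0634, -0.0286, -0.0471, -0.1, 0.0, 8.4, 0.085
-0.1717, -0.0644, -0.0971, -0.1, 0.0, 20.4, 0.085
-0.2968, -0.1471, -0.0970, -0.1, 0.0, 35.4, 0.085
-0.3587, -0.2312, -0.0969, -0.1, 0.0, 50.4, 0.085
-0.4185, -0.3691, -0.0967, -0.1, 0.0, 70.4, 0.085
```

Call:
jog_arm(commands=[-0.06,-0.03,-0.05,0,0,8.4,0.06,-0.17,-0.064,-0.097,0,0,20,0.06,-0.17,-0.064,-0.097,0,0,20,0.06,-0.295,-0.147,-0.097,0,0,35,0.06,-0.295,-0.147,-0.097,0,0,35,0.06,-0.358,-0.231,-0.097,0,0,50,0.06,-0.358,-0.231,-0.097,0,0,50,0.06,-0.418,-0.37,-0.097,0,0,70.4,0.06,-0.418,-0.37,-0.097,0,0,70.4,0.06,-0.418,-0.37,-0.097,0,0,70.4,0.06])

```text
clock: 1.15
position: [0.4562, 0.1921, 0.2976]
orientation: [2.227, 2.215, -0.002]
wrist_force: [1.2, 0.6, 1.2]
opening: 0.0603
```

Run:
```python
from h import *
c=snap("wrist","w1.png");print(st()[:2], -c[2].T@c[3])
rows([(.47,-.05,.29),(.45,-.16,.26)],[0,0])
```

```text
({'clock': 1.2, 'joint_positions': array([ 0.3654,  0.1219,  1.8119, -0.005 ,  1.2095,  0.3766]), 'qvel': array([ 0.0986,  0.0245, -0.0284,  0.0348, -0.0042,  0.0534]), 'effort': array([  7.479 , -36.358 , -33.0603,   1.9367,  -0.5525,   0.3706]), 'position': array([0.4574, 0.1861, 0.2978]), 'orientation': array([ 2.2293,  2.2083, -0.0054]), 'wrist_force': array([ 0.863 , -3.5028, -0.4638]), 'ft_torque': array([-0.0954, -0.0181, -0.0234]), 'opening': 0.06024324371012055}, array([0.4574, 0.1861, 0.2978])) [0.4566 0.2739 0.4679]
-0.2359, 0.0148, 0.0090, 0.0, 0.3, -0.5, 0.085
-0.3459, -0.0041, 0.0395, 0.0, 0.3, -0.5, 0.085
```

View pics/w1.png

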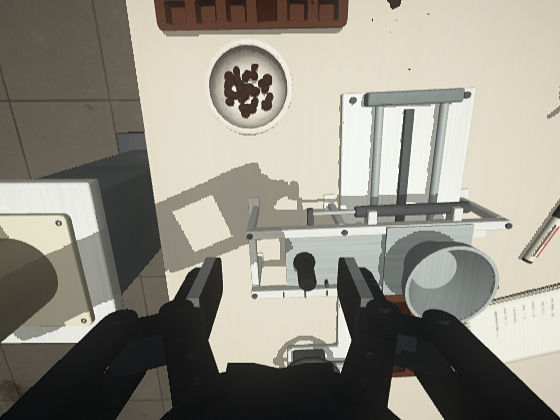

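The wrist view (up = +y, right = +x) shows the handle top near (303,258) and the hopper rim centre near (451,281). I'll check those while moving on to the crank.

Run:
```python
from h import *
W=load("w1");T=load("top0")
def zt(x,y): return (150+(x+.5)/4-.5,140+(y+.5)/4-.5)
print(plane(W,303,258,.16),tri(W,(303,258),T,zt(303,366)))
im=W[0]; g=cv2.cvtColor(im,cv2.COLOR_BGR2GRAY)
cv2.imwrite("pics/w1z.png",cv2.resize(im[190:320,230:510],None,fx=2.8,fy=2.8,interpolation=cv2.INTER_CUBIC))
print(plane(W,451,281,.176),tri(W,(451,281),T,zt(291,154)))
```

```text
[0.482  0.1085 0.16  ] (array([0.4914, 0.0768, 0.102 ]), np.float64(0.00933816080973663))
[0.6459 0.0876 0.176 ] (array([0.6533, 0.0782, 0.162 ]), np.float64(0.003300782756011305))
```

Call:
jog_arm(commands=[-0.05,0.005,0.005,0,0,0,0.06,-0.1,0.01,0.005,0,0,0,0.06,-0.15,0.01,0.01,0,0,0,0.06,-0.2,0.015,0.01,0,0,0,0.06,-0.24,0.015,0.01,0,0,0,0.06,-0.28,0,0.02,0,0,0,0.06,-0.346,-0.004,0.04,0,0,-0.5,0.06,-0.346,-0.004,0.04,0,0,-0.5,0.06,-0.346,-0.004,0.04,0,0,-0.5,0.06,-0.346,-0.004,0.04,0,0,-0.5,0.06])

```text
clock: 2.2
position: [0.45, -0.1599, 0.2594]
orientation: [2.222, 2.217, -0.005]
wrist_force: [-0.1, -0.2, 0.2]
opening: 0.0596
```

Run:
```python
from h import *
c=snap("wrist","w2.png");print(st()[1], -c[2].T@c[3])
```

```text
[ 0.4502 -0.1594  0.2597] [ 0.4501 -0.0776  0.4293]
```

View pics/w1z.png

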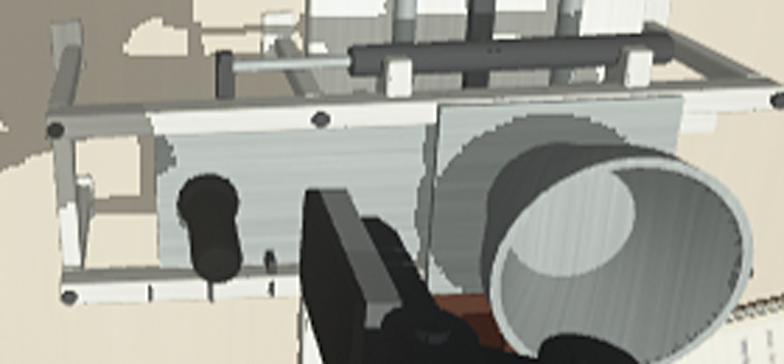

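View pics/w2.png

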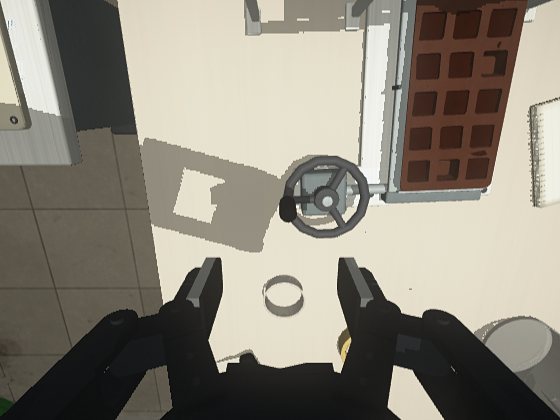

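W2 shows the whole mould, the fin at about (397,88), the wheel centre at about (326,200) and the grip top at about (287,211). In w1 I picked the handle's foot (303,258), and its top is really at about (307,284). I'll zoom into w2.

Run:
```python
from h import *
W=load("w1");T=load("top0")
def zt(x,y): return (150+(x+.5)/4-.5,140+(y+.5)/4-.5)
print("handle top",plane(W,307,284,.16),tri(W,(307,284),T,zt(303,366)))
im=load("w2")[0]
cv2.imwrite("pics/w2z.png",cv2.resize(im[0:250,270:550],None,fx=2.4,fy=2.4,interpolation=cv2.INTER_CUBIC))
```

```text
handle top [0.4873 0.0741 0.16  ] (array([0.4891, 0.07  , 0.1538]), np.float64(0.0023572320811747678))
```

View pics/w2z.png

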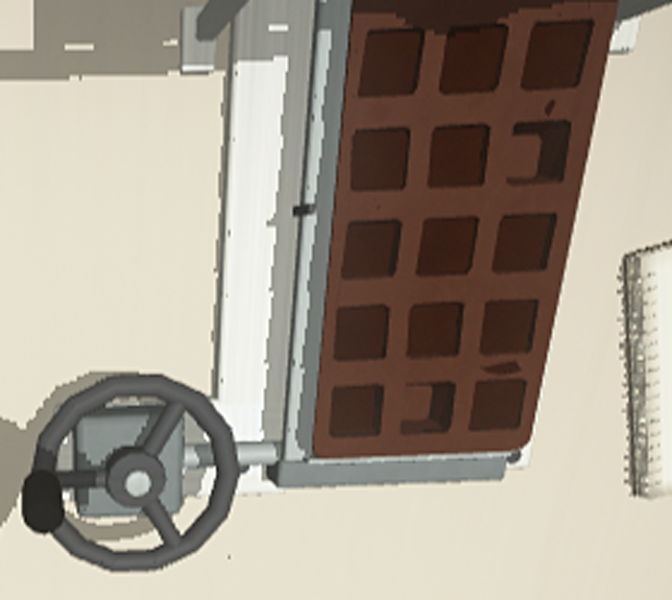

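Run:
```python
from h import *
W=load("w2");T=load("top0");S=load("scene0")
z=lambda x,y:(270+(x+.5)/2.4-.5,(y+.5)/2.4-.5)
zt=lambda x,y:(150+(x+.5)/4-.5,140+(y+.5)/4-.5)
zs=lambda x,y: (200+(x+.5)/4-.5,140+(y+.5)/4-.5)
print("mould right corners",plane(W,*z(313,455),.065),plane(W,*z(532,445),.065))
for p in [(369,410),(360,331),(371,249),(380,159),(389,62)]: print("cav",plane(W,*z(*p),.065))
for p in [(431,408),(435,336),(445,246),(458,155),(472,58)]: print("cavmid",plane(W,*z(*p),.065))
print("fin",plane(W,*z(302,210),.044),tri(W,z(302,210),T,zt(477,260)))
print("wheel c",plane(W,*z(135,472),.066),plane(W,*z(137,473),.06),tri(W,z(136,480),T,zt(643,347)))
for p in [(45,475),(237,473),(137,376),(132,568)]: print(" rim",plane(W,*z(*p),.06))
print("grip top",plane(W,*z(43,515),.119),tri(W,z(43,515),T,zt(655,406)),tri(W,z(43,515),S,zs(272,362)))
print("grip foot",plane(W,*z(42,482),.066))
```

```text
mould right corners [ 0.6002 -0.1786  0.065 ] [ 0.713  -0.1734  0.065 ]
cav [ 0.6257 -0.1548  0.065 ]
cav [ 0.6153 -0.1153  0.065 ]
cav [ 0.6149 -0.0771  0.065 ]
cav [ 0.6131 -0.038   0.065 ]
cav [0.6109 0.001  0.065 ]
cavmid [ 0.6572 -0.1539  0.065 ]
cavmid [ 0.6527 -0.1178  0.065 ]
cavmid [ 0.6498 -0.0758  0.065 ]
cavmid [ 0.6485 -0.0365  0.065 ]
cavmid [0.6472 0.0024 0.065 ]
fin [ 0.5874 -0.0587  0.044 ] (array([ 0.5864, -0.0596,  0.0475]), np.float64(0.0015494316045973635))
wheel c [ 0.5077 -0.1874  0.066 ] [ 0.5097 -0.1897  0.06  ] (array([ 0.5092, -0.1937,  0.0598]), np.float64(0.0003430998323971302))
 rim [ 0.4607 -0.1908  0.06  ]
 rim [ 0.563  -0.1898  0.06  ]
 rim [ 0.5072 -0.1381  0.06  ]
 rim [ 0.5096 -0.2451  0.06  ]
grip top [ 0.4582 -0.1918  0.119 ] (array([ 0.4581, -0.1976,  0.1028]), np.float64(0.0011957483613924916)) (array([ 0.4591, -0.1935,  0.1153]), np.float64(0.001708079843037513))
grip foot [ 0.459  -0.1928  0.066 ]
```

Run:
```python
from h import *
rows([(.458,-.194,.16),(.458,-.194,.085)],[0,0])
```

```text
-0.0341, 0.0078, 0.0998, 0.0, 0.3, -0.0, 0.085
-0.0338, 0.0078, 0.1748, 0.0, 0.3, -0.0, 0.085
```

Call:
jog_arm(commands=[-0.034,0.008,0.05,0,0,0,0.06,-0.034,0.008,0.1,0,0,0,0.06,-0.034,0.008,0.1,0,0,0,0.06,-0.034,0.008,0.125,0,0,0,0.06,-0.034,0.008,0.15,0,0,0,0.06,-0.034,0.008,0.175,0,0,0,0.06,-0.034,0.008,0.175,0,0,0,0.06,-0.034,0.008,0.175,0,0,0,0.06])

```text
clock: 3.05
position: [0.459, -0.1936, 0.086]
orientation: [2.218, 2.22, -0.005]
wrist_force: [-0.6, -0.5, 0.6]
opening: 0.0599
```

Run:
```python
from h import *
c=snap("wrist","w3.png");print(st()[1]); c=snap("scene","s3.png")
im=c[0]; cv2.imwrite("pics/s3z.png",cv2.resize(im[140:290,200:360],None,fx=4,fy=4,interpolation=cv2.INTER_CUBIC))
```

```text
[ 0.4595 -0.194   0.0865]
```

View pics/s3z.png

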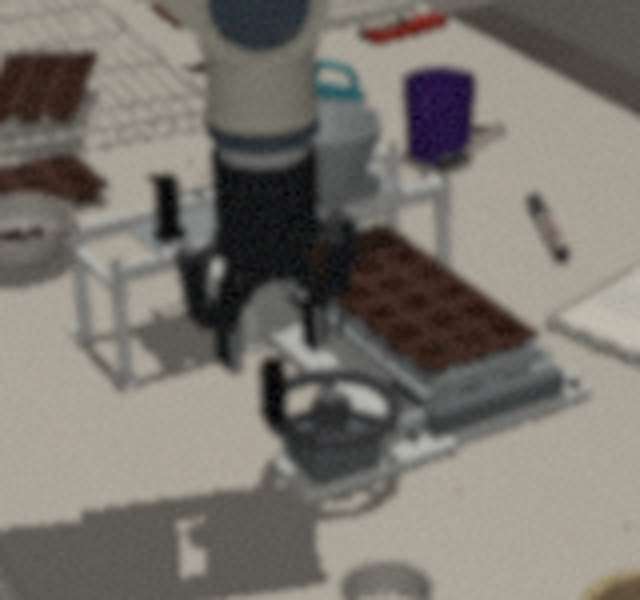

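View pics/w3.png

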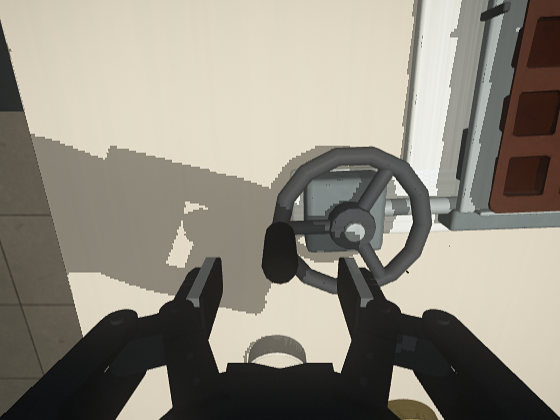

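Run:
```python
from h import *
S=load("s3");W=load("w3")
p=st()[1]; print(p, st()[0]["orientation"], -W[2].T@W[3])
q=proj(S,p); print((q-[200,140])*4, proj(W,p), proj(W,p+[0.03,0,0]),proj(W,p+[-.03,0,0]))
W2=load("w2"); print(proj(W2,[.4502,-.1594,.2597]))
z=lambda x,y:(270+(x+.5)/2.4-.5,(y+.5)/2.4-.5)
print("grip top",tri(W2,z(43,518),W,(280,272)),"hub",tri(W2,z(136,480),W,(353,229)), plane(W,280,272,.119))
print("fingers scene:",[plane(S,200+x/4,140+y/4,.09) for x,y in((230,365),(320,360))])
```

```text
[ 0.4596 -0.1943  0.0867] [ 2.2172  2.2174 -0.0035] [ 0.4588 -0.1112  0.256 ]
[271.7289 393.786 ] [281.0275 245.6187] [329.3645 245.6413] [232.7005 245.5961]
[280.4639 243.6562]
grip top (array([ 0.4586, -0.193 ,  0.1198]), np.float64(0.0007332894413164569)) hub (array([ 0.5081, -0.1909,  0.0684]), np.float64(0.00022728980066256507)) [ 0.4589 -0.1935  0.119 ]
fingers scene: [array([ 0.448 , -0.1449,  0.09  ]), array([ 0.5123, -0.1727,  0.09  ])]
```

Run:
```python
from h import *
S=load("s3");W=load("w3")
p=st()[1]
for dx in(-.038,.038):
  for dz in (0,.013,.03): print(dx,dz,(proj(S,p+[dx,0,dz])-[200,140])*4, proj(W,p+[dx,0,dz]))
# tips: triangulate
print(tri(S,(200+230/4,140+365/4),W,(205,285)),tri(S,(200+320/4,140+345/4),W,(355,285)))
print(W[2])
```

```text
-0.038 0 [226.1476 406.9067] [219.815 245.59 ]
-0.038 0.013 [225.3483 392.0413] [215.5992 255.542 ]
-0.038 0.03 [224.2913 372.3838] [209.1001 270.8842]
0.038 0 [316.2345 380.9749] [342.2561 245.6473]
0.038 0.013 [315.8789 366.3397] [346.6591 255.6062]
0.038 0.03 [315.4088 346.9918] [353.4472 270.9596]
(array([ 0.4227, -0.1984,  0.1246]), np.float64(0.003657855058561226)) (array([ 0.4982, -0.2002,  0.121 ]), np.float64(0.0006733253949408536))
[[ 1.      0.0002 -0.0007]
 [ 0.0004 -0.9464  0.3231]
 [-0.0006 -0.3231 -0.9464]]
```

The views agree: the fingertips straddle the grip at y≈-0.194, and the grip top triangulates to (0.459,-0.193,0.120). I'll close on it, a few mm lower.

Call:
jog_arm(commands=[0,0,0.004,0,0,0,0.04,0,0,0.004,0,0,0,0.02,0,0,0.004,0,0,0,0.01,0,0,0.004,0,0,0,0.01,0,0,0.004,0,0,0,0.01,0,0,0.004,0,0,0,0.01], grip_force=30)

```text
clock: 3.75
position: [0.4592, -0.1944, 0.0833]
orientation: [2.218, 2.218, -0.004]
wrist_force: [-3.9, -0.3, 7.5]
opening: 0.0163
```

```bash
cat >> h.py <<'E'
C=np.array([.5085,-.1915]); 
def arc(a0,a1,step,z,g,r=.05):
    "angles deg ccw; clockwise decreasing; from a0-step.. to a1"
    s,p,R=st()
    n=int(np.ceil(abs(a1-a0)/step)); A=a0+(a1-a0)*np.arange(1,n+1)/n
    for a in A:
        T=[C[0]+r*np.cos(np.radians(a)),C[1]+r*np.sin(np.radians(a)),z]
        sh=R.inv().apply(np.array(T)-p); print("%.0f:  %.4f, %.4f, %.4f, 0,0,0, %.3f"%(a,*sh,g))
E
python3 - <<'E'
from h import *
s,p,R=st(); print(p,s["wrist_force"],s["opening"]); d=p[:2]-C; print(np.hypot(*d),np.degrees(np.arctan2(d[1],d[0]))); arc(181,101,10,p[2],.01)
E
```

```text
[ 0.4592 -0.1944  0.0833] [-3.9456 -0.2926  7.504 ] 0.016327527096356636
0.04938775178230951 -176.62490249870373
171:  0.0107, -0.0001, -0.0001, 0,0,0, 0.010
161:  0.0192, 0.0020, -0.0001, 0,0,0, 0.010
151:  0.0271, 0.0056, -0.0001, 0,0,0, 0.010
141:  0.0344, 0.0104, -0.0002, 0,0,0, 0.010
131:  0.0406, 0.0165, -0.0002, 0,0,0, 0.010
121:  0.0458, 0.0236, -0.0002, 0,0,0, 0.010
111:  0.0496, 0.0314, -0.0002, 0,0,0, 0.010
101:  0.0520, 0.0398, -0.0002, 0,0,0, 0.010
```

Run:
```python
from h import *
c=snap("wrist","w4.png");print(st()[0]["opening"]); im=c[0]
cv2.imwrite("pics/w4z.png",cv2.resize(im[180:400,170:390],None,fx=2.7,fy=2.7,interpolation=cv2.INTER_CUBIC))
```

```text
0.016611812111355186
```

View pics/w4z.png

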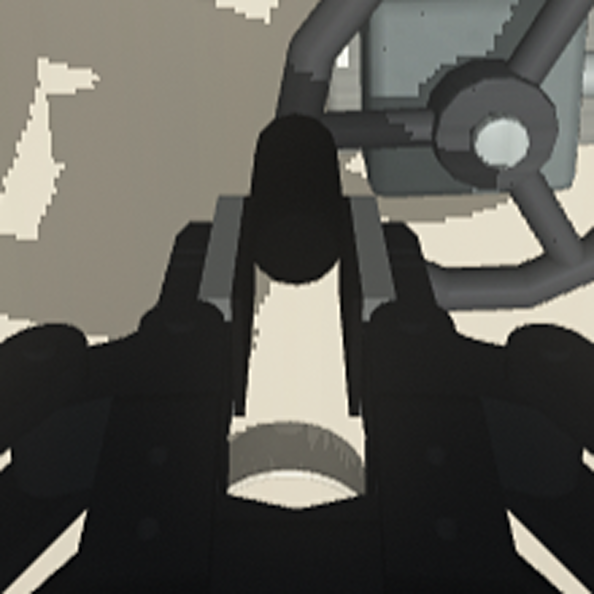

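The grip sits between the pads. I'll start cranking clockwise, towards +y first.

Call:
jog_arm(commands=[0.011,0,0,0,0,0,0.01,0.019,0.002,0,0,0,0,0.01,0.027,0.0055,0,0,0,0,0.01,0.0345,0.0105,0,0,0,0,0.01,0.0405,0.0165,0,0,0,0,0.01,0.046,0.0235,0,0,0,0,0.01,0.0495,0.0315,0,0,0,0,0.01,0.052,0.04,0,0,0,0,0.01])

```text
clock: 4.6
position: [0.5001, -0.1426, 0.0835]
orientation: [2.215, 2.218, -0.005]
wrist_force: [-1.0, -9.7, 2.8]
opening: 0.0164
```

```bash
cat >> h.py <<'E'
def stat():
    s,p,R=st(); d=p[:2]-C; print(s["clock"],p,s["wrist_force"],s["opening"],"r %.4f a %.1f"%(np.hypot(*d),np.degrees(np.arctan2(d[1],d[0]))%360)); return p
E
python3 - <<'E'
from h import *
p=stat(); print(st()[0]["orientation"]); arc(101,-19,12,.083,.01)
E
```

```text
4.6 [ 0.5001 -0.1426  0.0835] [-1.0337 -9.6849  2.8335] 0.01638694513995496 r 0.0496 a 99.7
[ 2.2152  2.218  -0.0054]
89:  0.0011, 0.0092, 0.0005, 0,0,0, 0.010
77:  -0.0002, 0.0196, 0.0005, 0,0,0, 0.010
65:  -0.0036, 0.0295, 0.0006, 0,0,0, 0.010
53:  -0.0090, 0.0384, 0.0006, 0,0,0, 0.010
41:  -0.0161, 0.0461, 0.0007, 0,0,0, 0.010
29:  -0.0247, 0.0521, 0.0008, 0,0,0, 0.010
17:  -0.0343, 0.0561, 0.0009, 0,0,0, 0.010
5:  -0.0446, 0.0581, 0.0009, 0,0,0, 0.010
-7:  -0.0551, 0.0579, 0.0010, 0,0,0, 0.010
-19:  -0.0652, 0.0556, 0.0011, 0,0,0, 0.010
```

Call:
jog_arm(commands=[0,0.009,0,0,0,0,0.01,-0.0015,0.0195,0,0,0,0,0.01,-0.005,0.0295,0,0,0,0,0.01,-0.0105,0.0385,0,0,0,0,0.01,-0.0175,0.046,0,0,0,0,0.01,-0.026,0.052,0,0,0,0,0.01,-0.036,0.056,0,0,0,0,0.01,-0.046,0.058,0,0,0,0,0.01,-0.0565,0.058,0,0,0,0,0.01,-0.0665,0.0555,0,0,0,0,0.01])

```text
clock: 5.6
position: [0.5557, -0.2101, 0.0837]
orientation: [2.215, 2.218, -0.005]
wrist_force: [2.1, 1.9, -5.8]
opening: 0.0166
```

```bash
sed -i 's/^C=.*/C=np.array([.5085,-.193])/' h.py
python3 - <<'E'
from h import *
p=stat(); print(st()[0]["orientation"]); arc(-19,-139,12,.083,.01)
E
```

```text
5.6 [ 0.5557 -0.2101  0.0837] [ 2.0918  1.8672 -5.8125] 0.016580785638573733 r 0.0502 a 340.0
[ 2.2154  2.2176 -0.0052]
-31:  -0.0086, -0.0044, 0.0008, 0,0,0, 0.010
-43:  -0.0169, -0.0107, 0.0008, 0,0,0, 0.010
-55:  -0.0238, -0.0186, 0.0008, 0,0,0, 0.010
-67:  -0.0288, -0.0277, 0.0008, 0,0,0, 0.010
-79:  -0.0319, -0.0377, 0.0008, 0,0,0, 0.010
-91:  -0.0328, -0.0481, 0.0008, 0,0,0, 0.010
-103:  -0.0315, -0.0585, 0.0008, 0,0,0, 0.010
-115:  -0.0281, -0.0684, 0.0007, 0,0,0, 0.010
-127:  -0.0227, -0.0773, 0.0007, 0,0,0, 0.010
-139:  -0.0156, -0.0850, 0.0006, 0,0,0, 0.010
```

Call:
jog_arm(commands=[-0.0085,-0.0045,0,0,0,0,0.01,-0.017,-0.0105,0,0,0,0,0.01,-0.024,-0.0185,0,0,0,0,0.01,-0.029,-0.0275,0,0,0,0,0.01,-0.032,-0.0375,0,0,0,0,0.01,-0.033,-0.048,0,0,0,0,0.01,-0.0315,-0.0585,0,0,0,0,0.01,-0.028,-0.0685,0,0,0,0,0.01,-0.0225,-0.0775,0,0,0,0,0.01,-0.0155,-0.085,0,0,0,0,0.01])

```text
clock: 6.6
position: [0.471, -0.2257, 0.0838]
orientation: [2.214, 2.216, -0.003]
wrist_force: [8.7, 3.6, -8.6]
opening: 0.0166
```

Run:
```python
from h import *
p=stat(); arc(-139,-259,12,.083,.01); c=snap("top","t5.png"); im=c[0]; cv2.imwrite("pics/t5z.png",cv2.resize(im[140:270,150:350],None,fx=4,fy=4,interpolation=cv2.INTER_CUBIC))
```

```text
6.6 [ 0.471  -0.2257  0.0838] [ 8.6877  3.6396 -8.6153] 0.016609266773252626 r 0.0498 a 221.1
-151:  0.0085, -0.0062, 0.0007, 0,0,0, 0.010
-163:  0.0181, -0.0103, 0.0006, 0,0,0, 0.010
-175:  0.0284, -0.0123, 0.0005, 0,0,0, 0.010
-187:  0.0388, -0.0121, 0.0004, 0,0,0, 0.010
-199:  0.0490, -0.0097, 0.0003, 0,0,0, 0.010
-211:  0.0585, -0.0053, 0.0003, 0,0,0, 0.010
-223:  0.0668, 0.0010, 0.0002, 0,0,0, 0.010
-235:  0.0737, 0.0089, 0.0002, 0,0,0, 0.010
-247:  0.0787, 0.0180, 0.0002, 0,0,0, 0.010
-259:  0.0818, 0.0280, 0.0002, 0,0,0, 0.010
```

View pics/t5z.png

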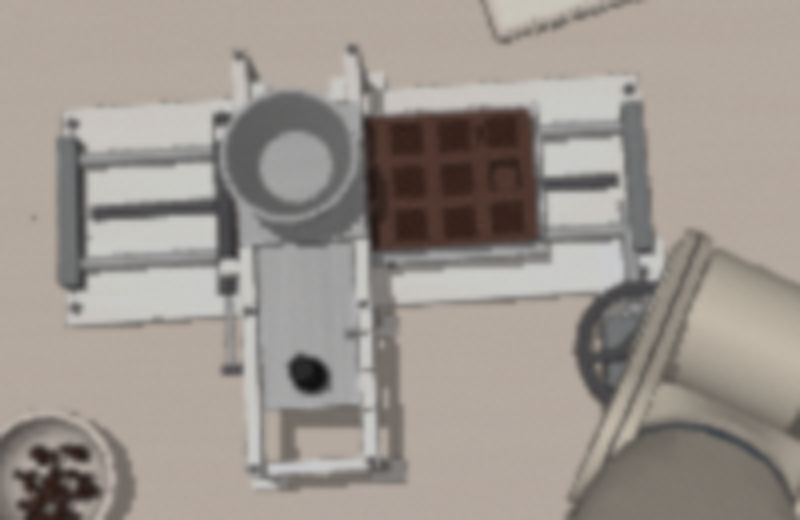

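The carriage is following the wheel: the mould's right edge moved from about x=620 to 535 in the zoom. I'll continue with a small centre correction.

Call:
jog_arm(commands=[0.0085,-0.005,0,0,0,0,0.01,0.018,-0.0095,0,0,0,0,0.01,0.0285,-0.0115,0,0,0,0,0.01,0.039,-0.011,0,0,0,0,0.01,0.049,-0.009,0,0,0,0,0.01,0.0585,-0.0045,0,0,0,0,0.01,0.067,0.0015,0,0,0,0,0.01,0.0735,0.0095,0,0,0,0,0.01,0.0785,0.0185,0,0,0,0,0.01,0.082,0.028,0,0,0,0,0.01])

```text
clock: 7.65
position: [0.4977, -0.1432, 0.0836]
orientation: [2.213, 2.217, -0.005]
wrist_force: [-0.7, -9.2, -3.4]
opening: 0.0164
```

```bash
sed -i 's/^C=.*/C=np.array([.509,-.193])/' h.py
python3 - <<'E'
from h import *
p=stat(); arc(101,-7,12,.083,.01)
E
```

```text
7.65 [ 0.4977 -0.1432  0.0836] [-0.7219 -9.2189 -3.3691] 0.016412745917414633 r 0.0510 a 102.8
89:  0.0002, 0.0122, 0.0007, 0,0,0, 0.010
77:  -0.0011, 0.0226, 0.0007, 0,0,0, 0.010
65:  -0.0045, 0.0324, 0.0008, 0,0,0, 0.010
53:  -0.0099, 0.0414, 0.0009, 0,0,0, 0.010
41:  -0.0170, 0.0490, 0.0010, 0,0,0, 0.010
29:  -0.0256, 0.0550, 0.0011, 0,0,0, 0.010
17:  -0.0352, 0.0591, 0.0012, 0,0,0, 0.010
5:  -0.0455, 0.0610, 0.0013, 0,0,0, 0.010
-7:  -0.0560, 0.0608, 0.0014, 0,0,0, 0.010
```

Call:
jog_arm(commands=[-0.001,0.012,0,0,0,0,0.01,-0.002,0.0225,0,0,0,0,0.01,-0.005,0.0325,0,0,0,0,0.01,-0.0105,0.041,0,0,0,0,0.01,-0.0175,0.0485,0,0,0,0,0.01,-0.0255,0.0545,0,0,0,0,0.01,-0.035,0.0585,0,0,0,0,0.01,-0.0455,0.0605,0,0,0,0,0.01,-0.056,0.0605,0,0,0,0,0.01,-0.056,0.0605,0,0,0,0,0.01])

```text
clock: 8.65
position: [0.5582, -0.2001, 0.0839]
orientation: [2.213, 2.216, -0.006]
wrist_force: [3.7, -3.4, -10.3]
opening: 0.0161
```

Run:
```python
from h import *
p=stat(); arc(-7,-55,12,.083,.01); 
for n in("top","wrist","scene"):
    c=snap(n,n+"6.png"); im=c[0]
    if n=="top": cv2.imwrite("pics/t6z.png",cv2.resize(im[140:270,150:350],None,fx=4,fy=4,interpolation=cv2.INTER_CUBIC))
```

```text
8.65 [ 0.5582 -0.2001  0.0839] [  3.6838  -3.3859 -10.2524] 0.016056168641028414 r 0.0497 a 351.8
-19:  -0.0092, -0.0019, 0.0010, 0,0,0, 0.010
-31:  -0.0186, -0.0064, 0.0010, 0,0,0, 0.010
-43:  -0.0270, -0.0127, 0.0011, 0,0,0, 0.010
-55:  -0.0338, -0.0206, 0.0011, 0,0,0, 0.010
```

View pics/t6z.png

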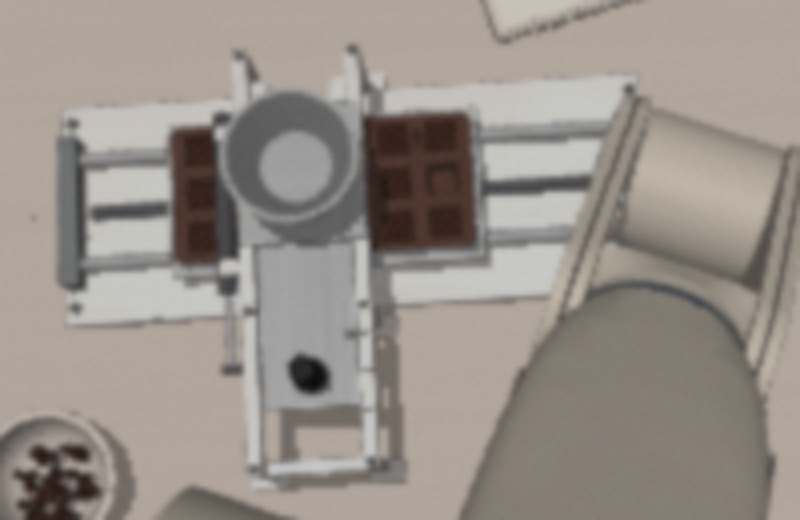

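View pics/wrist6.png

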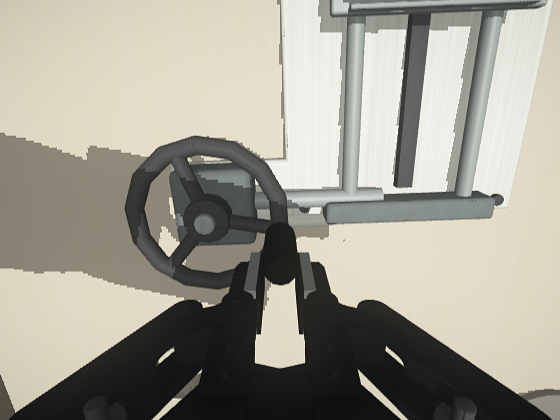

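Both mould ends are now visible in the top zoom, left at about (174,196) and right at about (473,180).

Run:
```python
from h import *
T=load("top6")
zt=lambda x,y:(150+(x+.5)/4-.5,140+(y+.5)/4-.5)
im=T[0]
# brown mask
hsv=cv2.cvtColor(im,cv2.COLOR_BGR2HSV)
b=im.astype(int); m=((b[:,:,2]-b[:,:,0]>18)&(b[:,:,2]<120)).astype(np.uint8); m[:165]=0;m[206:]=0;m[:,:185]=0;m[:,280:]=0
for r in (175,180,185,190,195,198):
    x=np.where(m[r])[0]; print(r,x.min(),x.max())
L=plane(T,*zt(174,196),.065);R=plane(T,*zt(473,180),.065);print(L,R,np.linalg.norm(L-R),(L+R)/2)
# hopper rim circle in top: z=.176, use pts
for p in [(220,160),(360,152),(291,90),(291,220)]: print(plane(T,*zt(*p),.176))
# portal post tops/ bars: outer edges at front z=.111
for p in [(245,400),(379,400)]: print("bar",plane(T,*zt(*p),.111))
for p in [(238,290),(372,290)]: print("bar",plane(T,*zt(*p),.111))
```

```text
175 193 266
180 193 267
185 194 267
190 194 267
195 194 267
198 194 268
[0.6431 0.1865 0.065 ] [ 0.6503 -0.0589  0.065 ] 0.24551316274562673 [0.6467 0.0638 0.065 ]
[0.645  0.1288 0.176 ]
[0.6485 0.0236 0.176 ]
[0.6981 0.0754 0.176 ]
[0.5976 0.0756 0.176 ]
bar [0.4699 0.1204 0.111 ]
bar [0.4671 0.0168 0.111 ]
bar [0.5562 0.1261 0.111 ]
bar [0.5535 0.0213 0.111 ]
```

The mould middle is at y≈0.064 and the spout at y≈0.076, so about 12 mm remain. That is 55°, against 47° by angle count. I'll go to -59°.

Run:
```python
from h import *
stat(); arc(-8,-59,13,.083,.01)
```

```text
8.8 [ 0.5583 -0.1993  0.0839] [  4.9808  -2.6769 -13.5913] 0.016409336131765675 r 0.0497 a 352.7
-21:  -0.0114, -0.0025, 0.0010, 0,0,0, 0.010
-34:  -0.0212, -0.0076, 0.0011, 0,0,0, 0.010
-46:  -0.0297, -0.0148, 0.0012, 0,0,0, 0.010
-59:  -0.0365, -0.0236, 0.0012, 0,0,0, 0.010
```

Call:
jog_arm(commands=[-0.0115,-0.0025,0.001,0,0,0,0.01,-0.021,-0.0075,0.001,0,0,0,0.01,-0.0295,-0.015,0.001,0,0,0,0.01,-0.0365,-0.0235,0.001,0,0,0,0.01,-0.0365,-0.0235,0.001,0,0,0,0.01,-0.0365,-0.0235,0.001,0,0,0,0.01])

```text
clock: 9.4
position: [0.5338, -0.2362, 0.0835]
orientation: [2.213, 2.216, -0.007]
wrist_force: [-4.0, 1.7, 5.2]
opening: 0.0167
```

Run:
```python
from h import *
stat(); T=snap("top","top7.png"); im=T[0]
cv2.imwrite("pics/t7z.png",cv2.resize(im[150:220,180:300],None,fx=6.5,fy=6.5,interpolation=cv2.INTER_CUBIC))
b=im.astype(int); m=((b[:,:,2]-b[:,:,0]>18)&(b[:,:,2]<120)).astype(np.uint8); m[:165]=0;m[206:]=0;m[:,:180]=0;m[:,280:]=0
for r in (175,180,185,190,195,198):
    x=np.where(m[r])[0]; print(r,x.min(),x.max(), (plane(T,x.min()-.5,r,.065)+plane(T,x.max()+.5,r,.065))/2)
S=snap("scene","scene7.png"); im=S[0]; cv2.imwrite("pics/s7z.png",cv2.resize(im[140:290,200:360],None,fx=4,fy=4,interpolation=cv2.INTER_CUBIC))
```

```text
9.4 [ 0.5338 -0.2362  0.0835] [-3.98    1.7498  5.1546] 0.016704785210534936 r 0.0498 a 299.8
175 190 263 [0.6863 0.0769 0.065 ]
180 190 263 [0.6694 0.077  0.065 ]
185 190 264 [0.6525 0.0754 0.065 ]
190 190 264 [0.6356 0.0755 0.065 ]
195 190 264 [0.6189 0.0756 0.065 ]
198 191 264 [0.6089 0.074  0.065 ]
```

View pics/t7z.png

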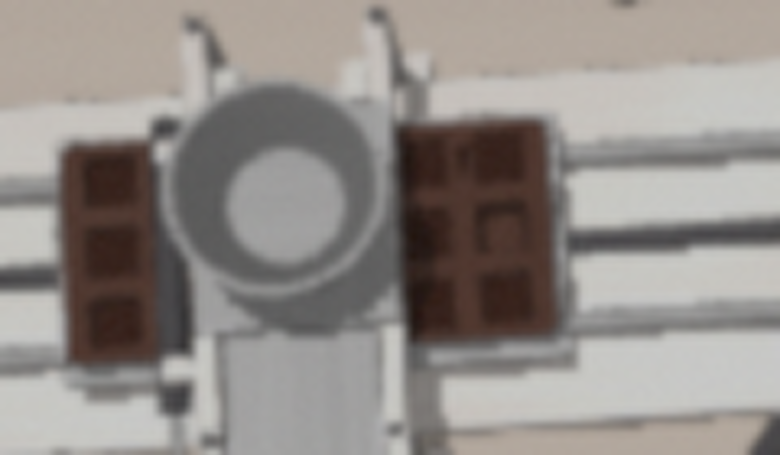

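View pics/s7z.png

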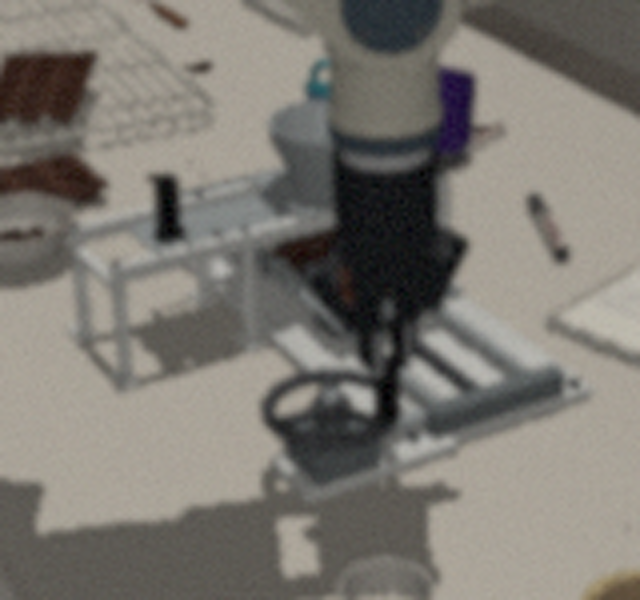

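The mould's middle is at y≈0.0755 and the spout at ≈0.076. I'll release and lift, then go above the handle.

Call:
jog_arm(commands=[0,0,0,0,0,0,0.03,0,0,0,0,0,0,0.045,0,0,0,0,0,0,0.045,0,0,-0.03,0,0,0,0.045,0,0,-0.07,0,0,0,0.045,0,0,-0.12,0,0,0,0.045,0,0,-0.17,0,0,0,0.06,0,0,-0.17,0,0,0,0.06,0,0,-0.17,0,0,0,0.06])

```text
clock: 10.4
position: [0.5346, -0.2345, 0.2549]
orientation: [2.21, 2.214, -0.005]
wrist_force: [0.3, 1.5, -0.8]
opening: 0.06
```

Run:
```python
from h import *
stat(); rows([(.489,.07,.25)],[0]); T=snap("top","top8.png"); im=T[0]
b=im.astype(int); m=((b[:,:,2]-b[:,:,0]>18)&(b[:,:,2]<120)).astype(np.uint8); m[:165]=0;m[206:]=0;m[:,:180]=0;m[:,280:]=0
for r in (175,185,195):
    x=np.where(m[r])[0]; print(r,x.min(),x.max(), (plane(T,x.min()-.5,r,.065)+plane(T,x.max()+.5,r,.065))/2)
```

```text
10.4 [ 0.5346 -0.2345  0.2549] [ 0.2853  1.4579 -0.8458] 0.06001470880506913 r 0.0488 a 301.6
0.3047, -0.0450, 0.0011, 0.4, 0.6, 0.1, 0.085
175 190 263 [0.6863 0.0769 0.065 ]
185 190 264 [0.6525 0.0754 0.065 ]
195 190 264 [0.6189 0.0756 0.065 ]
```

Call:
jog_arm(commands=[0.05,-0.045,-0.005,0,0,0,0.06,0.1,-0.045,0,0,0,0,0.06,0.15,-0.045,0,0,0,0,0.06,0.2,-0.045,0,0,0,0,0.06,0.25,-0.045,0,0,0,0,0.06,0.29,-0.045,0,0,0,0,0.06,0.305,-0.045,0,0,0,0,0.06,0.305,-0.045,0,0,0,0,0.06,0.305,-0.045,0,0.4,0.6,0,0.06,0.305,-0.045,0,0.4,0.6,0,0.06])

```text
clock: 11.45
position: [0.4877, 0.0697, 0.2491]
orientation: [-2.218, -2.22, 0.005]
wrist_force: [0.6, 0.7, -0.1]
opening: 0.0602
```

Run:
```python
from h import *
stat(); c=snap("wrist","w9.png"); im=c[0]; cv2.imwrite("pics/w9z.png",cv2.resize(im[150:370,170:390],None,fx=2.7,fy=2.7,interpolation=cv2.INTER_CUBIC))
```

```text
11.45 [0.4877 0.0697 0.2491] [ 0.6288  0.6782 -0.088 ] 0.06022044152655857 r 0.2636 a 94.6
```

View pics/w9z.png

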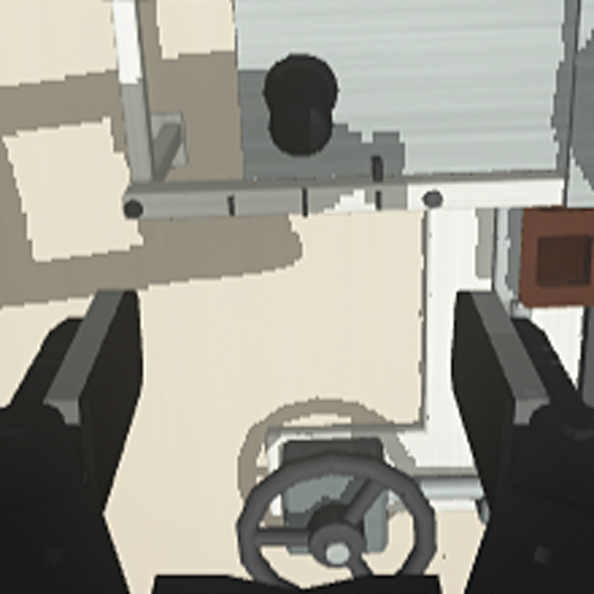

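The handle top is at zoom (300,127), the foot at (300,90), and the pointer at (377,167) beside the shut tick.

Run:
```python
from h import *
W=load("w9");T=load("top0");S=load("scene0")
z=lambda x,y:(170+(x+.5)/2.7-.5,150+(y+.5)/2.7-.5)
zt=lambda x,y:(150+(x+.5)/4-.5,140+(y+.5)/4-.5)
zs=lambda x,y: (200+(x+.5)/4-.5,140+(y+.5)/4-.5)
print(plane(W,*z(300,127),.16),plane(W,*z(300,90),.106),tri(W,z(300,127),T,zt(303,366)),tri(W,z(300,127),S,zs(165,180)))
for p in [(232,205),(304,202),(378,199),(377,180)]: print(plane(W,*z(*p),.111))
rows([(.489,.0705,.175),(.489,.0705,.128)],[0,0])
```

```text
[0.488 0.074 0.16 ] [0.4879 0.0732 0.106 ] (array([0.4893, 0.0707, 0.1505]), np.float64(0.002834859200053281)) (array([0.4883, 0.0723, 0.1547]), np.float64(0.0007492622157779057))
[0.4602 0.0261 0.111 ]
[0.4896 0.0275 0.111 ]
[0.5197 0.0289 0.111 ]
[0.519  0.0371 0.111 ]
0.0010, 0.0015, 0.0743, -0.2, -0.0, 0.0, 0.085
0.0010, 0.0017, 0.1213, -0.2, -0.0, 0.0, 0.085
```

Call:
jog_arm(commands=[0.003,0.001,0.04,0,0,0,0.06,0.003,0.001,0.075,0,0,0,0.06,0.003,0.001,0.1,0,0,0,0.06,0.003,0.001,0.127,0,0,0,0.06,0.003,0.001,0.127,0,0,0,0.06,0.003,0.001,0.127,0,0,0,0.04,0.003,0.001,0.127,0,0,0,0.02,0.003,0.001,0.127,0,0,0,0.01,0.003,0.001,0.127,0,0,0,0.01,0.003,0.001,0.127,0,0,0,0.01], grip_force=50)

```text
clock: 12.5
position: [0.4885, 0.0724, 0.124]
orientation: [-2.22, -2.22, 0.003]
wrist_force: [-3.9, -1.7, 6.9]
opening: 0.0178
```

Run:
```python
from h import *
stat(); c=snap("wrist","w10.png"); im=c[0]; cv2.imwrite("pics/w10z.png",cv2.resize(im[150:370,170:390],None,fx=2.7,fy=2.7,interpolation=cv2.INTER_CUBIC))
u=np.array([np.cos(.04),np.sin(.04),0]); p=st()[1]; R=st()[2]; print(R.inv().apply(-u*.03))
```

```text
12.5 [0.4885 0.0724 0.124 ] [-3.8962 -1.7377  6.8551] 0.01783513190075865 r 0.2661 a 94.4
[-0.0012 -0.03    0.0001]
```

View pics/w10z.png

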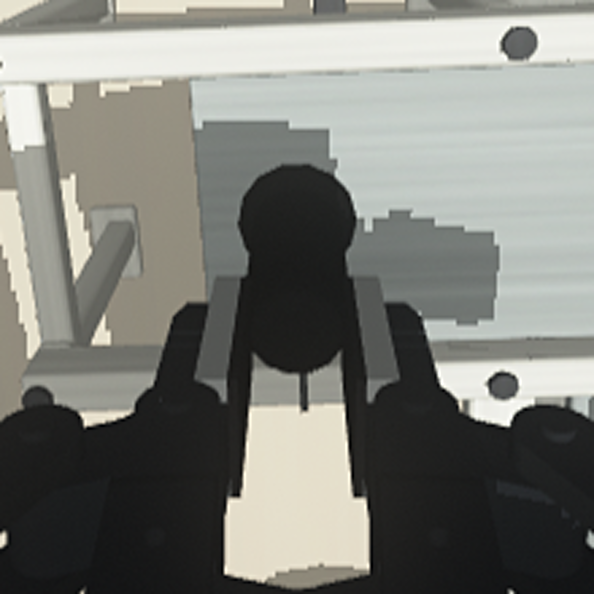

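The handle is held between the pads. I'll pull 30 mm towards the robot at about 4 mm per row.

Call:
jog_arm(commands=[0,-0.004,0,0,0,0,0.01,0,-0.008,0,0,0,0,0.01,-0.0005,-0.012,0,0,0,0,0.01,-0.0005,-0.016,0,0,0,0,0.01,-0.001,-0.02,0,0,0,0,0.01,-0.001,-0.024,0,0,0,0,0.01,-0.001,-0.027,0,0,0,0,0.01,-0.001,-0.03,0,0,0,0,0.01,-0.001,-0.03,0,0,0,0,0.01,-0.001,-0.03,0,0,0,0,0.01])

```text
clock: 13.55
position: [0.4606, 0.0713, 0.1244]
orientation: [2.22, 2.221, 0.002]
wrist_force: [9.8, -1.6, -15.3]
opening: 0.0179
```

Run:
```python
from h import *
stat(); c=snap("wrist","w11.png"); im=c[0]; cv2.imwrite("pics/w11z.png",cv2.resize(im[150:370,170:390],None,fx=2.7,fy=2.7,interpolation=cv2.INTER_CUBIC))
c=snap("top","t11.png"); im=c[0]; cv2.imwrite("pics/t11z.png",cv2.resize(im[140:270,150:350],None,fx=4,fy=4,interpolation=cv2.INTER_CUBIC))
c=snap("scene","s11.png"); im=c[0]; cv2.imwrite("pics/s11z.png",cv2.resize(im[140:290,200:360],None,fx=4,fy=4,interpolation=cv2.INTER_CUBIC))
```

```text
13.55 [0.4606 0.0713 0.1244] [  9.7819  -1.5905 -15.2693] 0.017853134280059597 r 0.2687 a 100.4
```

View pics/w11z.png

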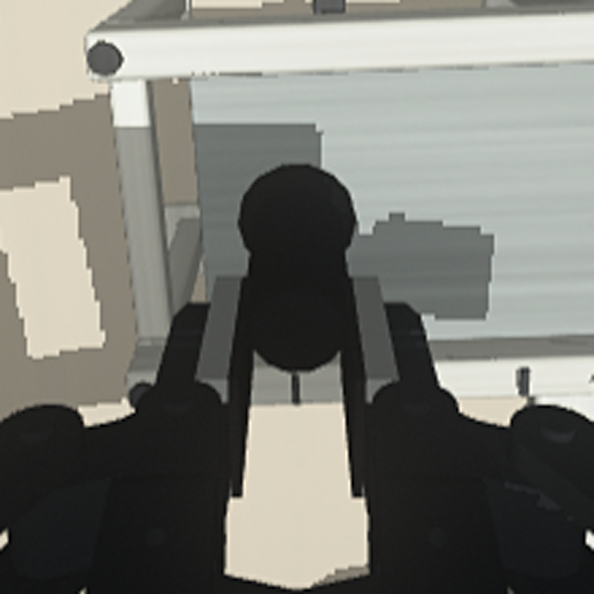

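View pics/t11z.png

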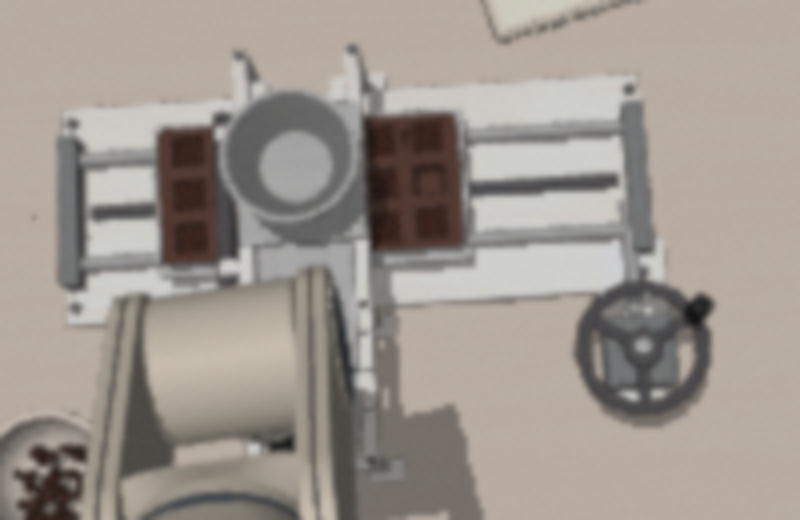

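View pics/s11z.png

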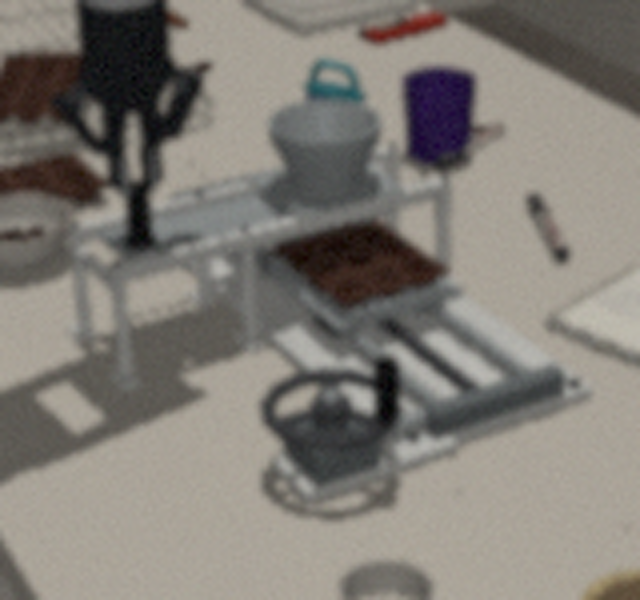

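The pull reads 27.9 mm by TCP with a 9.8 N spring force, which matches about half open. I'll nudge about 2 mm and settle.

Call:
jog_arm(commands=[0,-0.002,0.0005,0,0,0,0.01,0,-0.0035,0.0005,0,0,0,0.01,0,-0.0035,0.0005,0,0,0,0.01,0,-0.0035,0.0005,0,0,0,0.01,0,-0.0035,0.0005,0,0,0,0.01,0,-0.0035,0.0005,0,0,0,0.01,0,-0.0035,0.0005,0,0,0,0.01,0,-0.0035,0.0005,0,0,0,0.01])

```text
clock: 14.5
position: [0.4595, 0.0712, 0.1244]
orientation: [2.217, 2.219, 0.008]
wrist_force: [9.6, -2.0, -14.5]
opening: 0.0178
```

Run:
```python
from h import *
stat(); c=snap("wrist","w12.png"); im=c[0]; cv2.imwrite("pics/w12z.png",cv2.resize(im[150:370,170:390],None,fx=2.7,fy=2.7,interpolation=cv2.INTER_CUBIC))
# plate front edge at fixed y: world x of gate front edge, before/after
z=lambda x,y:(170+(x+.5)/2.7-.5,150+(y+.5)/2.7-.5)
print(plane(load("w10"),*z(192,95),.102),plane(load("w11"),*z(192,95),.102))
T=snap("top","t12.png"); im=T[0]; cv2.imwrite("pics/t12z.png",cv2.resize(im[140:270,150:350],None,fx=4,fy=4,interpolation=cv2.INTER_CUBIC)); stat()
b=im.astype(int); m=((b[:,:,2]-b[:,:,0]>18)&(b[:,:,2]<120)).astype(np.uint8); m[:165]=0;m[206:]=0;m[:,:180]=0;m[:,280:]=0
for r in (180,185):
    x=np.where(m[r])[0]; print(r,x.min(),x.max(), (plane(T,x.min()-.5,r,.065)+plane(T,x.max()+.5,r,.065))/2)
```

```text
14.5 [0.4595 0.0712 0.1244] [  9.6274  -2.0418 -14.472 ] 0.017764065716412845 r 0.2688 a 100.6
[0.4627 0.1047 0.102 ] [0.4348 0.1035 0.102 ]
14.6 [0.4595 0.0713 0.1244] [ 10.0745  -2.5951 -15.8723] 0.017430752679696862 r 0.2689 a 100.6
180 190 264 [0.6693 0.0753 0.065 ]
185 190 264 [0.6525 0.0754 0.065 ]
```

View pics/w12z.png

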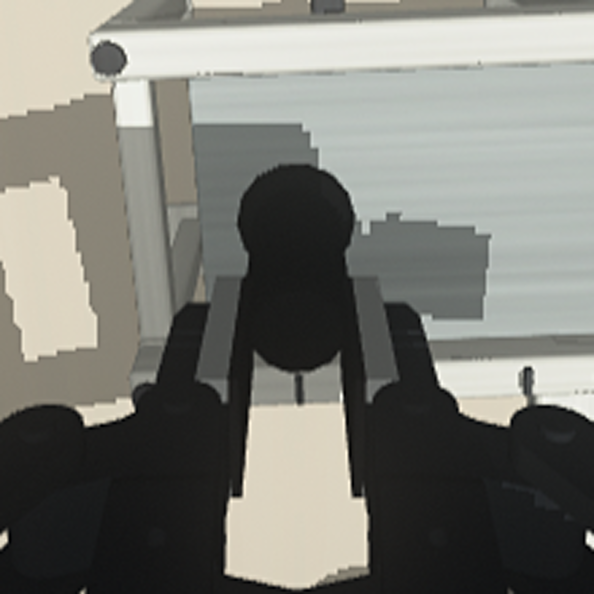

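Run:
```python
from h import *
stat(); bot.finish_job(); stat()
```

```text
14.6 [0.4595 0.0713 0.1244] [ 10.0745  -2.5951 -15.8723] 0.017430752679696862 r 0.2689 a 100.6
the job is handed in; nothing more can be done
the job is handed in; nothing more can be done
```

I cranked the handwheel about 603° clockwise by its grip, which brought the mould under the spout. I then released it, gripped the gate handle and pulled the gate to about half open. I handed the job in at about 14.6 s, still holding the handle. `finish_job()` gives no verdict, so the result below rests on my own last checks.

- **Mould under the spout:** in the top view the mould's middle is at y ≈ 0.0755 m and the spout at y ≈ 0.076 m. Wrist-camera estimates put the spout up to about 3 mm further left, which is still inside the 8 mm limit. The middle did not shift when I let go of the wheel or pulled the gate.
- **Gate at half open:** the tool moved 29 mm from where it gripped the handle. The gate plate's front edge had moved 28 mm before a final nudge of about 1 mm. The spring force read 9.6 to 10 N, against 10 N expected at half. The handle lines up with the full tick, where it should be when the gate is half open.
- **Grip:** the handle stayed between the pads.
- **Disagreements:**
  - The finger opening reads about 4 mm less than the true diameter on both the crank grip and the handle.
  - A steady vertical force of about 15 N stayed on the wrist while holding; it is within limits.
  - An early wrist-camera pick of the handle's top was really its foot, and I corrected it before acting.
- **Bystanders:** I never moved close to the bowl, the ring cutter or the tape roll, but I did not measure their final positions.

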